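# Clamp a filter cassette square in a twin-screw holder

## Robot

A 7-joint arm with a two-finger parallel gripper is mounted at the origin on the work surface. World frame = base frame: x ahead of the robot, y to its left, z up, the work surface at z = 0. Lengths are in m, angles in rad, forces in N, time in s.
With the tool pointing down it reaches from about 0.4 to 0.85 m from the base axis. Payload 10.4 kg.
Tool frame: the origin (TCP) lies at the very end of the fingers, on their centre line; the grasp point (between the pads) lies r.hold_point_z behind it (r.hold_point_z is the distance from the TCP to the grasp point, in m); z points along the fingers, y is the direction in which the jaws open and shut (so a half turn about z gives the same grasp; the last joint's range is limited). The gripper opens to 87 mm and grips with 3 to 60 N. Pads are 19 mm wide; open, the fingers measure 117 mm over their backs; the gripper's body (75 mm by 190 mm) begins 51 mm behind the grasp point.
Start: joints at [-1.198, 0.332, -0.065, 1.46, 0.022, 1.35, -0.088], TCP at [0.241, 0.577, 0.223] pointing down, gripper open.
Joint ranges: [-2.6, 2.6], [-0.5, 2.12], [-1.47, 1.34], [0.16, 2.42], [-1.27, 4.41], [0.06, 2.06], [-2.6, 2.6]. Speed limits (rad/s): [2.22, 2.22, 2.79, 2.79, 3.14, 3.14, 3.14].

## Interface

Orientations are given as a unit quaternion [x, y, z, w].
In Python, from bench import r gives the robot as it stands.
- The arm moves only by the tool send_rows, never from a script. Its argument "commands" is a list of rows, each a list of 7 numbers: the shift along the world's x, y, z normalised to -1 to 1, where 1 is 0.03 m, then the turn, a rotation vector about the world's x, y, z normalised to -1 to 1, where 1 is 5 degrees, then the gripper command: -1 is fully open, 1 is shut, values between are in proportion. In form: [[tx, ty, tz, ax, ay, az, jaw], ...]. A call has 1 to 10 rows; each row shifts and turns the pose as measured when the row begins; what a row does not reach is not made up. A row lasts 1/12 s, in which the tool goes at most 41.7 mm and 7.16 degrees, less where a joint would pass 70% of its speed; a pose out of reach is approached as far as the arm can. A call with a number of a shift or a turn outside -1 to 1 is refused whole. A call with a gripper value outside its range is refused whole. The fingers move at their own pace and stop on an object; "grip_force" is the grip in N (left out, the last holds). Time passes only in rows, so rows that do not move let the fingers close. It gives the time, the measured TCP pose, the force and the opening at its end, in the units of the state.
- r.read_state(): the state, without advancing time (a new reading comes with each control period).
- r.camera(name): name is "scene" or "top" or "wrist"; returns the picture (420x560x3 uint8, blue, green, red); there is no depth.
- r.calibration(name): a dict with "K" (3x3 intrinsics, pixels), "dist" ([k1, k2, p1, p2, k3] as OpenCV has them; the pictures are not rectified), "R" (3x3) and "t" (3): a world point X has camera coordinates R X + t; the wrist camera has in their place "mount" (4x4, takes a point from camera to tool coordinates, whose origin is the TCP and whose axes are the flange's). Camera axes: x right, y down, z forward; pixel columns grow to the right and rows downward; lengths in m; the calibration is good to about 2 mm. A picture is of the moment at which its call begins: read the wrist's pose just before it. calibration takes no time and is no camera call.
- r.close_job(): hands the job in, once; it reports no verdict.
The state is a dict: "time": time; "joint_positions": joint angles; "joint_vel": joint speeds; "joint_torque": joint torques, N m; "ee_pos": TCP position; "eef_rot": TCP orientation; "ft_force": force on the tool from outside, world axes, zero at the start; "torque": the same for the moment, N m; "width": finger opening in m.
Only numpy, scipy, OpenCV 4.12 (cv2) and the standard library are available. Lean on these libraries where they do the work, as an engineer would, in place of code of your own. Each camera call takes 0.05 s, during which the arm holds its last target.

## Task

Gently push the filter cassette along its guides until it is fully home against the back stop of the holder. Then clamp it by turning the two black knobs clockwise alternately, a fraction of a turn at a time so that the blue end plate never tips more than one and a half degrees, until each knob resists with about 0.15 N m more than when it ran free, the same on both sides; do not over-tighten. Let go, and leave the other things on the bench where they stand.

Things in the scene. Friction and masses are not known exactly. Their poses are not given: they have to be found in the camera images.
- holder: Fixed steel base, 160 (x) x 236 (y) x 12 mm, on the table; origin in its underside, -x is the open loading side. White back stop: face at x = +65 mm, 80 mm wide. White guides along x leave a channel 114 mm wide, up to 25 mm high. Columns and head blocks at both y ends, tops 94 mm high, carry the knobs. The end plate covers x = -30 to +50 mm, its top at most 70 mm high.
- cassette: Loose white filter cassette, orange front edge, 130 (x) x 110 (y) x 20 mm, 0.3 to 0.65 kg; origin in the centre of its underside. It lies in the channel on a rubber mat; its top is 38 to 40 mm above the table (mats differ). Starts 28 to 55 mm short of home; home is holder x = 0, front face then at x = -65 mm. Slides with 2 to 8 N; pushing with over 40 N is ramming.
- end_plate: Blue clamping plate, 80 (x) x 188 (y) x 12 mm; origin at its left end, on the left screw axis, 1 mm above its underside. Each end goes down 2.55 mm per radian of clockwise turn of the knob there (16 mm a turn). 1 rad between the knobs tips it 0.0145 rad; over 0.026 rad (1.5 degrees) spoils the screws, so keep the knobs within 1.7 rad of each other.
- foot_left: Steel foot holder fixed under the end plate, at plate centre +42 mm in y; origin 3 mm below the plate. It carries a sprung black pad, 60 x 14 mm, its face 8 to 10 mm below the plate: adjusted differently left and right, not measurable. The pad should press the cassette with 60 N (30 to 90 N is good; over 120 N crushes it); its force rises 20 to 40 N per mm.
- foot_right: The same under the right part of the plate (42 mm right of its centre). A foot's load is carried three quarters by the near screw, one quarter by the other.
- knob_left_grip (a point): Point on the axis of the left black fluted knob (40 mm diameter, 34 mm high, upright axis at holder x = +10, y = +88 mm), 12 mm below its flat top. The knob's underside is 22 mm, the head block 28 mm below this point. The knob keeps its height as it turns.
- knob_right_grip (a point): The same on the right knob, at holder x = +10, y = -88 mm.
- knob_left (a joint): Left knob's angle, rad, growing clockwise from above (lowers the plate). Starts at 0. Friction takes 0.25 N m and holds it where it is left (on a hand at rest it may act either way). Load adds counter-clockwise moment on the hand, 0.00255 N m per newton when both feet bear alike: 0.15 more than the same reading running free is 60 N (0.077: 30 N, 0.23: 90 N). Feet touch at 0.9 to 2.5 rad; 60 N comes 0.5 to 1.3 rad later.
- knob_right (a joint): The same for the right knob.
- beaker: Bystander: cream beaker, 90 mm wide, 120 mm high. Leave alone.
- bottle: Bystander: amber bottle with blue cap, 60 mm wide, 130 mm high. Leave alone.
- jar: Bystander: small clear jar, white cap. Leave alone.
- timer: Bystander: white bench timer, 60 x 70 x 20 mm. Leave alone.
- dish: Bystander: shallow glass dish, 90 mm wide. Leave alone.
- rack: Bystander: test tube rack with tubes, 60 x 150 x 106 mm. Leave alone.

How it is judged:
By the outcome, as a careful person would: the job done as asked, in the order asked, and still so for the second after the job is handed in, with the robot touching nothing.
It also fails if it takes over 72 s, if anything falls off the work surface, if the arm or the gripper's body presses on something with over 40 N, if the wrist force passes 120 N, or if a joint passes its speed limit or range.

## Working session

There is one attempt and no reset: what is moved stays moved. The work goes in short steps, Python scripts to look and compute and a tool call to move; the robot and the scene stay as the last step left them, time stands still between calls to the robot, and variables do not carry over. Pictures are saved under pics/ and viewed, and the job is handed in when it is done.

Besides the shell and the picture viewer there is one more tool, called after "Call:" by a JSON object that holds its "api" and its "payload". send_rows: Moves the arm, as the interface text tells. Scaled input: -1 to 1 covers 0.03 m each way for a shift and 5 degrees each way for a turn. Its arguments: {"type":"object","properties":{"commands":{"type":"array"},"grip_force":{"type":"number"}},"required":["commands"]}

```bash
ls; mkdir -p pics; python3 - <<'E'
from bench import r
import cv2,json
s=r.read_state();print(s, r.hold_point_z)
for n in ["scene","top"]:
    cv2.imwrite(f"pics/{n}0.png",r.camera(n))
for n in ["scene","top","wrist"]: print(n,r.calibration(n))
E
```

```text
pics
{'time': 0.0, 'joint_positions': array([-1.19762217,  0.33282228, -0.06470836,  1.46095174,  0.02158344,
        1.34989769, -0.08848495]), 'joint_vel': array([ 0.00083974, -0.00149218, -0.00040326, -0.0006438 , -0.00126921,
       -0.00081825, -0.00047566]), 'joint_torque': array([-7.32843137e-05, -6.23242664e+01,  2.47024465e-02, -3.89897704e+01,
       -6.12985203e-02,  3.95453756e-02,  1.30033113e-04]), 'ee_pos': array([0.24079668, 0.57632715, 0.22177995]), 'eef_rot': array([ 1.96578171e-01,  9.80487911e-01, -6.82859989e-04, -1.12948395e-04]), 'ft_force': array([-1.08953531, -0.66878026, -0.55989602]), 'torque': array([ 0.00835406,  0.04227415, -0.0182694 ]), 'width': 0.08680070050061782} 0.0187
scene {'K': array([[401.88123112,   0.        , 276.11376266],
       [  0.        , 401.88123112, 213.17351435],
       [  0.        ,   0.        ,   1.        ]]), 'dist': array([0.0221013, 0.       , 0.       , 0.       , 0.       ]), 'R': array([[-0.27357202,  0.96180136,  0.00982324],
       [ 0.69633782,  0.20508897, -0.68778787],
       [-0.66352995, -0.18131923, -0.72584526]
[... 399 characters left out ...]
942],
       [ 0.13025314, -0.0106689 , -0.99142337]]), 't': array([0.00287221, 0.54304114, 1.26801038])}
wrist {'K': array([[338.89351878,   0.        , 280.08725262],
       [  0.        , 338.89351878, 211.48765173],
       [  0.        ,   0.        ,   1.        ]]), 'dist': array([0.01346724, 0.        , 0.        , 0.        , 0.        ]), 'mount': array([[ 9.94902417e-04, -9.70846801e-01, -2.39698768e-01,
         6.58069505e-02],
       [ 9.99999348e-01,  1.10042369e-03, -3.06388944e-04,
         5.57206780e-04],
       [ 5.61226929e-04, -2.39698307e-01,  9.70847262e-01,
        -1.61515055e-01],
       [ 0.00000000e+00,  0.00000000e+00,  0.00000000e+00,
         1.00000000e+00]])}
```

View pics/scene0.png

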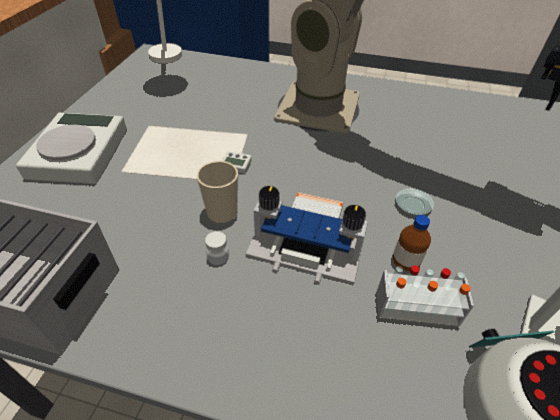

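View pics/top0.png

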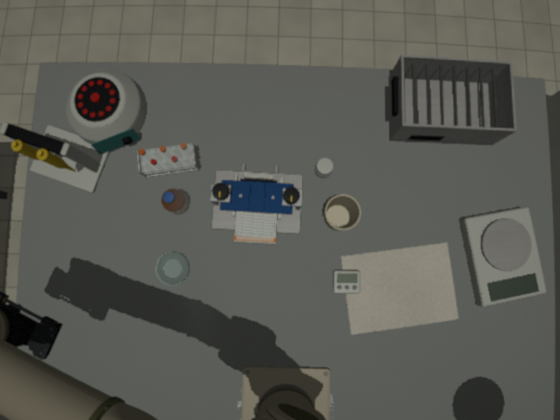

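```bash
cat > h.py <<'E'
import numpy as np,cv2
from bench import r
def ray(n,uv,s=None):
    c=r.calibration(n)
    p=cv2.undistortPoints(np.array([[uv]],float),c["K"],c["dist"])[0,0]
    d=np.array([p[0],p[1],1.])
    if n=="wrist":
        from scipy.spatial.transform import Rotation as R
        s=s or r.read_state()
        Rt=R.from_quat(s["eef_rot"]).as_matrix();M=c["mount"]
        o=s["ee_pos"]+Rt@M[:3,3];return o,Rt@M[:3,:3]@d
    return -c["R"].T@c["t"],c["R"].T@d
def at(n,uv,z,s=None):
    o,d=ray(n,uv,s);return o+d*(z-o[2])/d[2]
def proj(n,X,s=None):
    c=r.calibration(n)
    Rm,t=c["R"],c["t"]
    return cv2.projectPoints(np.array(X,float).reshape(-1,3),cv2.Rodrigues(Rm)[0],t,c["K"],c["dist"])[0].reshape(-1,2)
E
python3 - <<'E'
import cv2
i=cv2.imread("pics/top0.png");cv2.imwrite("pics/top0c.png",cv2.resize(i[155:255,195:365],None,fx=4.7,fy=4.7,interpolation=cv2.INTER_CUBIC))
i=cv2.imread("pics/scene0.png");cv2.imwrite("pics/scene0c.png",cv2.resize(i[170:290,235:385],None,fx=5,fy=5,interpolation=cv2.INTER_CUBIC))
E
```

```text
(no output)
```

View pics/top0c.png

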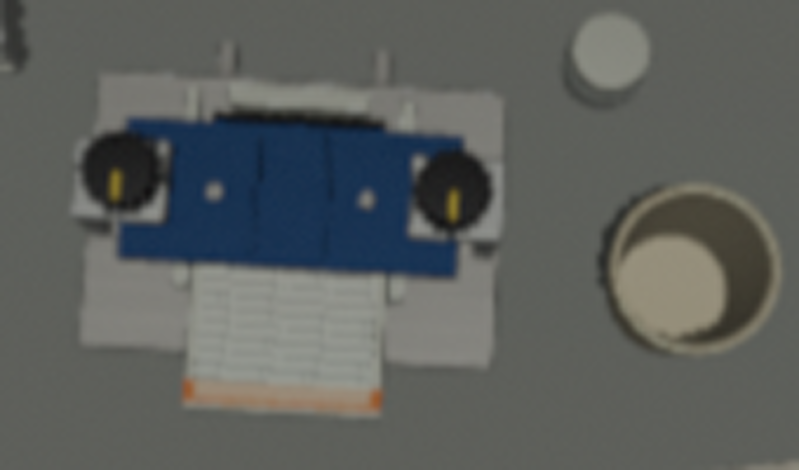

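View pics/scene0c.png

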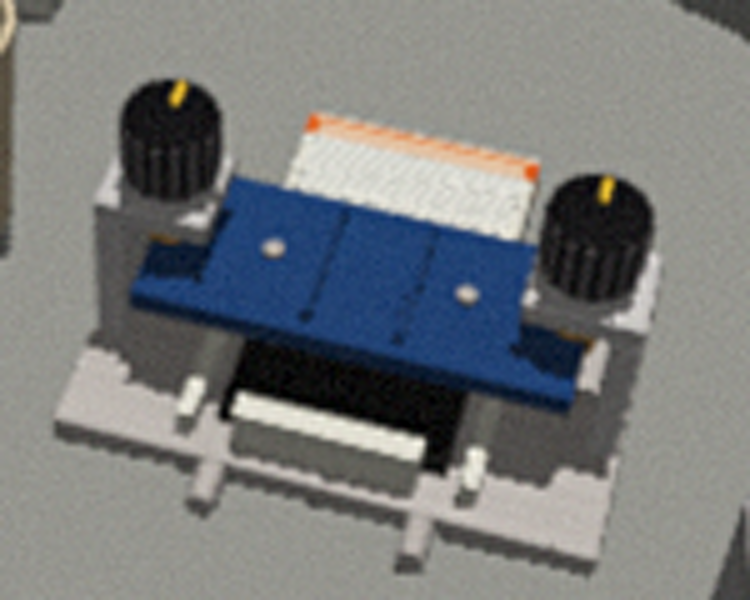

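```bash
python3 - <<'E'
from h import *
def T(x,y): return ((x+.5)/4.7-.5+195,(y+.5)/4.7-.5+155)
def S(x,y): return ((x+.5)/5-.5+235,(y+.5)/5-.5+170)
for n,p,z in [("kL",(120,172),.134),("kR",(453,190),.134),("fL",(184,403),.039),("fR",(380,413),.039),("b1",(100,75),.012),("b2",(503,95),.012),("b3",(490,366),.012),("b4",(82,344),.012)]:
    print(n,at("top",T(*p),z).round(4))
for n,p,z in [("kL",(598,212),.134),("kR",(170,110),.134),("fL",(538,166),.039),("fR",(312,117),.039),("b1",(592,558),.012),("b2",(60,420),.012)]:
    print("s",n,at("scene",S(*p),z).round(4))
E
```

```text
kL [0.5573 0.1749 0.134 ]
kR [0.5528 0.0012 0.134 ]
fL [0.4433 0.1451 0.039 ]
fR [0.4409 0.0361 0.039 ]
b1 [0.6326 0.2036 0.012 ]
b2 [ 0.6275 -0.0295  0.012 ]
b3 [ 0.4707 -0.0255  0.012 ]
b4 [0.4766 0.2069 0.012 ]
s kL [0.5645 0.1759 0.134 ]
s kR [0.5565 0.0008 0.134 ]
s fL [0.4484 0.1457 0.039 ]
s fR [0.4462 0.0376 0.039 ]
s b1 [0.6369 0.2023 0.012 ]
s b2 [ 0.6309 -0.0265  0.012 ]
```

Call:
{"api": "send_rows", "payload": {"commands": [[0.4,-1,0.1,0,0,0.5,0],[0.4,-1,0.1,0,0,0.5,0],[0.4,-1,0.1,0,0,0.5,0],[0.4,-1,0.1,0,0,0.5,0],[0.4,-1,0.1,0,0,0.5,0],[0.4,-1,0.1,0,0,0.5,0],[0.4,-1,0.1,0,0,0.5,0],[0.4,-1,0.1,0,0,0.5,0]], "grip_force": 30}}

```text
time: 0.77
ee_pos: [0.3322, 0.3296, 0.2403]
eef_rot: [0.01, 1.0, -0.004, -0.003]
ft_force: [-0.0, 0.6, 0.5]
width: 0.0459
```

Call:
{"api": "send_rows", "payload": {"commands": [[0.45,-1,0,0,0,0,0],[0.45,-1,0,0,0,0,0],[0.45,-1,0,0,0,0,0],[0.45,-1,0,0,0,0,0],[0.45,-1,0,0,0,0,0],[0.45,-1,0,0,0,0,0],[0.45,-1,0,0,0,0,0],[0.3,-0.7,0,0,0,0,0],[0,0,0,0,0,0,0]]}}

```text
time: 1.52
ee_pos: [0.4387, 0.0787, 0.2399]
eef_rot: [0.012, 1.0, -0.004, -0.003]
ft_force: [-0.9, -0.9, 0.2]
width: 0.0434
```

```bash
python3 - <<'E'
from h import *
import pickle
s=r.read_state();i=r.camera("wrist");pickle.dump((s,i),open("w1.pkl","wb"));print(s)
cv2.imwrite("pics/w1.png",i)
E
```

```text
{'time': 1.5167, 'joint_positions': array([-0.66232645, -0.0939799 ,  0.35717499,  1.89017017,  0.03974769,
        1.34843484,  1.23042697]), 'joint_vel': array([ 0.00246017, -0.00639506, -0.03324039,  0.01175445, -0.01647915,
        0.00180168, -0.03950024]), 'joint_torque': array([ -0.20516187, -28.16002429,  -1.54580522, -38.8950491 ,
        -0.07505148,   0.0567448 ,   1.05799444]), 'ee_pos': array([0.43871864, 0.07874221, 0.23992036]), 'eef_rot': array([ 0.01234351,  0.9999098 , -0.00419967, -0.00322343]), 'ft_force': array([-0.8696533 , -0.91492381,  0.19390092]), 'torque': array([0.06526505, 0.0592408 , 0.02978634]), 'width': 0.043389199414343785}
```

View pics/w1.png

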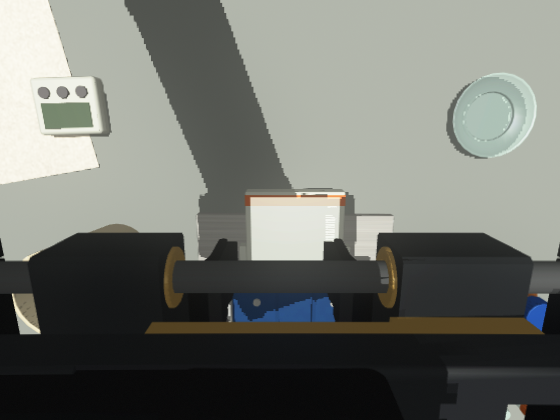

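```bash
python3 - <<'E'
import cv2
i=cv2.imread("pics/w1.png");cv2.imwrite("pics/w1c.png",cv2.resize(i[180:270,190:400],None,fx=3.8,fy=3.8,interpolation=cv2.INTER_CUBIC))
E
```

```text
(no output)
```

View pics/w1c.png

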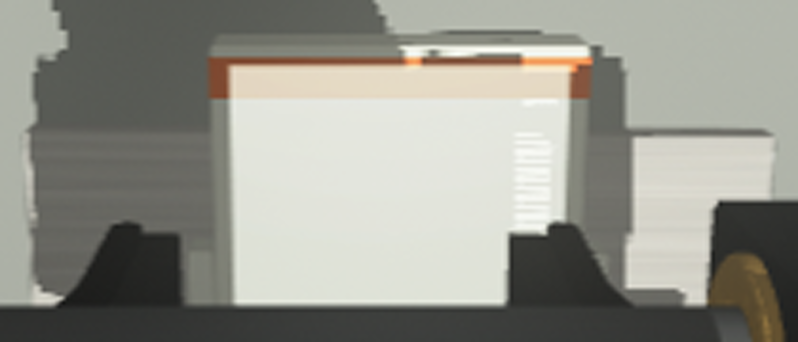

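```bash
python3 - <<'E'
from h import *
import pickle
s,_=pickle.load(open("w1.pkl","rb"))
def T(x,y): return ((x+.5)/3.8-.5+190,(y+.5)/3.8-.5+180)
for n,p,z in [("fR",(208,57),.039),("fL",(592,58),.039),("bR",(28,132),.012),("bL",(773,135),.012)]:
    print(n,at("wrist",T(*p),z,s).round(4))
E
```

```text
fR [0.4415 0.0387 0.039 ]
fL [0.4442 0.1485 0.039 ]
bR [ 0.4691 -0.0219  0.012 ]
bL [0.475 0.21  0.012]
```

Call:
{"api": "send_rows", "payload": {"commands": [[-0.6,0.2,-0.8,0,0,0,0],[-0.5,0.2,-1,0,0,0,0],[0,0,-1,0,0,0,0],[0,0,-1,0,0,0,0],[0,0,-1,0,0,0,0],[0,0,-1,0,0,0,0],[0,0,-0.8,0,0,0,0],[0,0,-0.2,0,0,0,0]]}}

```text
time: 2.23
ee_pos: [0.4002, 0.1008, 0.0298]
eef_rot: [0.008, 1.0, -0.001, -0.001]
ft_force: [-1.3, 0.2, -0.4]
width: 0.0437
```

Call:
{"api": "send_rows", "payload": {"commands": [[0.4,-0.2,0,0,0,-0.1,0],[0.3,-0.1,-0.05,0,0,0,0],[0.1,0,0,0,0,0,0],[0.1,0,0,0,0,0,0]]}}

```text
time: 2.57
ee_pos: [0.4258, 0.0945, 0.0275]
eef_rot: [0.01, 1.0, -0.002, -0.004]
ft_force: [0.3, -0.4, -0.1]
width: 0.0433
```

Call:
{"api": "send_rows", "payload": {"commands": [[0.1,0,0,0,0,0,0],[0.1,0,0,0,0,0,0],[0.1,0,0,0,0,0,0],[0.1,0,0,0,0,0,0]]}}

```text
time: 2.9
ee_pos: [0.4374, 0.0956, 0.0285]
eef_rot: [0.009, 1.0, -0.001, -0.005]
ft_force: [-1.6, -0.4, -2.0]
width: 0.0439
```

Call:
{"api": "send_rows", "payload": {"commands": [[0.15,-0.03,-0.02,0,0,0,0],[0.15,-0.03,0,0,0,0,0],[0.15,-0.03,0,0,0,0,0],[0.15,-0.03,0,0,0,0,0]]}}

```text
time: 3.23
ee_pos: [0.4524, 0.0935, 0.0279]
eef_rot: [0.008, 1.0, -0.001, -0.009]
ft_force: [-6.8, 0.9, 5.4]
width: 0.0436
```

Call:
{"api": "send_rows", "payload": {"commands": [[0.15,-0.01,0,0,0,0,0],[0.15,-0.01,0,0,0,0,0],[0.15,-0.01,0,0,0,0,0],[0.12,0,0,0,0,0,0]]}}

```text
time: 3.57
ee_pos: [0.4662, 0.0932, 0.028]
eef_rot: [0.007, 1.0, -0.001, -0.014]
ft_force: [-7.5, -0.7, 6.5]
width: 0.0432
```

Call:
{"api": "send_rows", "payload": {"commands": [[0.1,0,0,0,-0.1,-0.05,0],[0.1,0,0,0,-0.1,-0.05,0],[0.07,0,0,0,-0.1,0,0]]}}

```text
time: 3.82
ee_pos: [0.4718, 0.0936, 0.0277]
eef_rot: [0.012, 1.0, -0.001, -0.004]
ft_force: [-18.0, -0.3, 15.3]
width: 0.0435
```

Call:
{"api": "send_rows", "payload": {"commands": [[0.06,0,0,0,0,0,0],[0.06,0,0,0,0,0,0]]}}

```text
time: 3.98
ee_pos: [0.4717, 0.0936, 0.0275]
eef_rot: [0.011, 1.0, -0.001, -0.009]
ft_force: [-12.4, -0.6, 10.9]
width: 0.0437
```

Call:
{"api": "send_rows", "payload": {"commands": [[0.1,0,0,0,0,0,0],[0.12,0,0,0,0,0,0]]}}

```text
time: 4.15
ee_pos: [0.4717, 0.0936, 0.027]
eef_rot: [0.011, 1.0, -0.001, -0.016]
ft_force: [-22.6, -0.7, 20.4]
width: 0.0433
```

```bash
python3 - <<'E'
from h import *
import pickle
i=r.camera("top");s=r.read_state();print(s)
cv2.imwrite("pics/top2c.png",cv2.resize(i[155:255,195:365],None,fx=4.7,fy=4.7,interpolation=cv2.INTER_CUBIC))
i=r.camera("scene")
cv2.imwrite("pics/scene2c.png",cv2.resize(i[170:290,235:385],None,fx=5,fy=5,interpolation=cv2.INTER_CUBIC))
E
```

```text
{'time': 4.2, 'joint_positions': array([-0.60899432,  0.2625676 ,  0.35959067,  2.02583392, -0.12456073,
        0.90534297,  1.36836297]), 'joint_vel': array([-0.00353405, -0.00713243, -0.00117947,  0.00935667,  0.00615102,
       -0.0138898 , -0.00960572]), 'joint_torque': array([  1.60985079, -41.55484557,   5.6173043 , -36.35416389,
         0.8964242 ,  -7.05208629,   0.04538975]), 'ee_pos': array([0.47166863, 0.09364218, 0.0269585 ]), 'eef_rot': array([ 0.01094656,  0.99980591, -0.00119251, -0.01633662]), 'ft_force': array([-21.3134863 ,  -1.54526514,  18.49158712]), 'torque': array([-0.13702085,  4.62652841, -0.13195536]), 'width': 0.043344861235939704}
```

View pics/top2c.png

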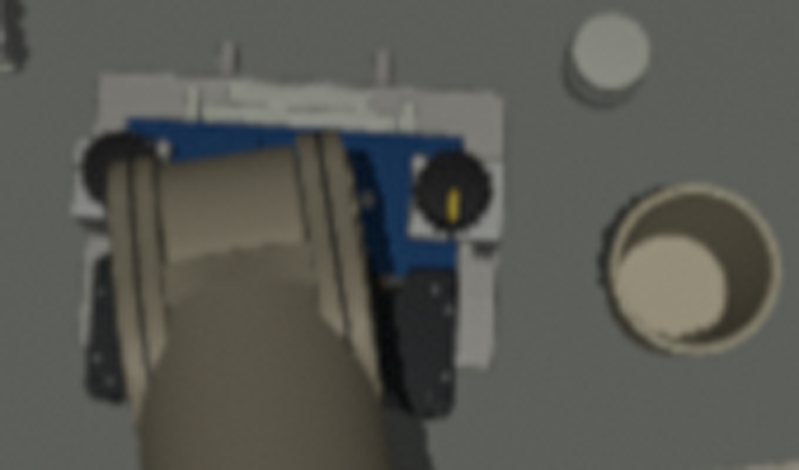

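View pics/scene2c.png

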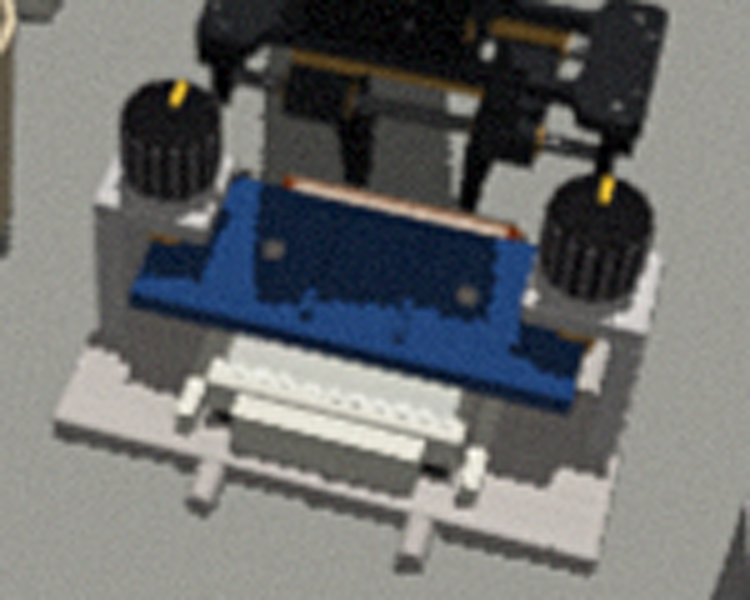

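Call:
{"api": "send_rows", "payload": {"commands": [[-0.6,0,0,0,-0.3,0,-1],[-0.8,0,0.5,0,-0.1,0,-1],[0,0,1,0,0,0,-1],[0.5,0,1,0,0,0,-1],[0,0,1,0,0,0,-1],[0,0,1,0,0,0,-1],[0,0,1,0,0,0,-1],[0,0,0,0,0,0,-1]]}}

```text
time: 4.92
ee_pos: [0.4435, 0.093, 0.2005]
eef_rot: [0.011, 1.0, -0.001, 0.004]
ft_force: [0.7, 0.9, 0.2]
width: 0.0846
```

```bash
python3 - <<'E'
from h import *
import pickle
s=r.read_state();i=r.camera("wrist");pickle.dump((s,i),open("w2.pkl","wb"));print(s["ee_pos"],s["eef_rot"],s["joint_vel"].max())
cv2.imwrite("pics/w2c.png",cv2.resize(i[140:270,170:380],None,fx=3.8,fy=3.8,interpolation=cv2.INTER_CUBIC))
E
```

```text
[0.44353717 0.09300824 0.20054576] [ 1.06666578e-02  9.99935827e-01 -6.78682522e-04  3.75558754e-03] 0.050086402186343686
```

View pics/w2c.png

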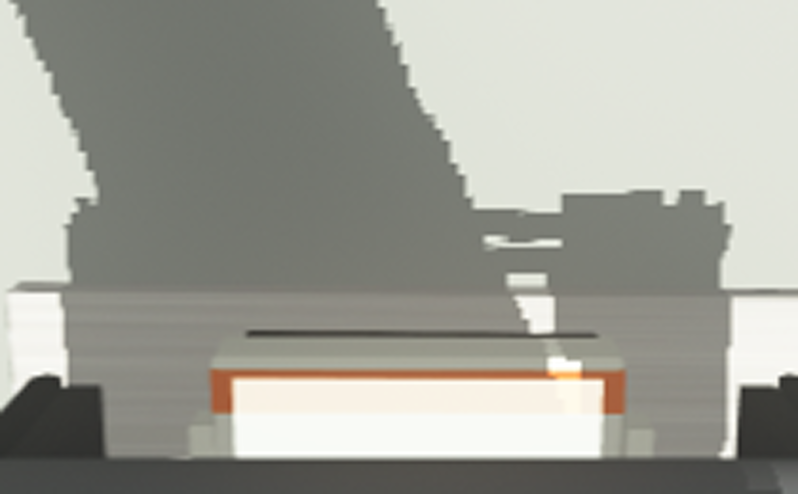

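```bash
python3 - <<'E'
from h import *
import pickle
s,_=pickle.load(open("w2.pkl","rb"))
def T(x,y): return ((x+.5)/3.8-.5+170,(y+.5)/3.8-.5+140)
for n,p,z in [("fR",(212,369),.039),("fL",(625,371),.039),("bR",(10,291),.012),("bL",(730,296),.012)]:
    print(n,at("wrist",T(*p),z,s).round(4))
E
```

```text
fR [0.4839 0.0379 0.039 ]
fL [0.4866 0.1467 0.039 ]
bR [ 0.4687 -0.0222  0.012 ]
bL [0.4742 0.18   0.012 ]
```

Call:
{"api": "send_rows", "payload": {"commands": [[1,0,0.2,0,0,0,-1],[1,0,0.2,0,0,0,-1],[1,0,0.2,0,0,0,-1],[1,0,0.2,0,0,0,-1],[1,0,0.2,0,0,0,-1],[1,0,0.2,0,0,0,-1],[1,0,0.2,0,0,0,-1],[0,0,0,0,0,0,-1],[0,0,0,0,0,0,-1]]}}

```text
time: 5.72
ee_pos: [0.6623, 0.0931, 0.2329]
eef_rot: [0.008, 1.0, -0.002, 0.002]
ft_force: [-0.5, 0.0, -0.2]
width: 0.0872
```

```bash
python3 - <<'E'
from h import *
import pickle
s=r.read_state();i=r.camera("wrist");pickle.dump((s,i),open("w3.pkl","wb"));print(s["ee_pos"],s["eef_rot"],s["joint_positions"])
cv2.imwrite("pics/w3.png",i)
E
```

```text
[0.66228888 0.09310166 0.23294582] [ 0.00773928  0.99996673 -0.0016573   0.00197324] [-0.52445592  0.4419753   0.44647405  1.3410576  -0.18480633  1.39652239
  1.47099817]
```

View pics/w3.png

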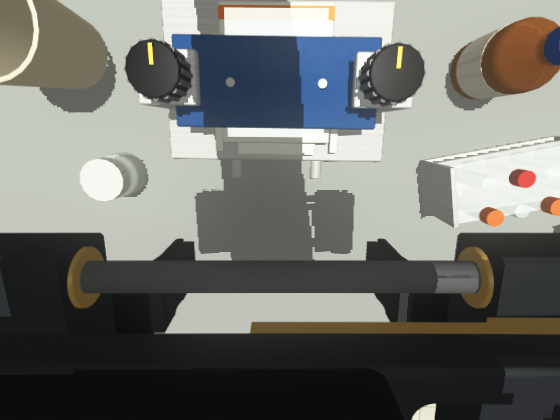

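```bash
python3 - <<'E'
from h import *
import pickle
s,i=pickle.load(open("w3.pkl","rb"))
a=cv2.resize(i[30:120,115:205],None,fx=4.4,fy=4.4,interpolation=cv2.INTER_CUBIC)
b=cv2.resize(i[30:120,350:440],None,fx=4.4,fy=4.4,interpolation=cv2.INTER_CUBIC)
cv2.imwrite("pics/w3c.png",np.hstack([a,b]))
E
```

```text
(no output)
```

View pics/w3c.png

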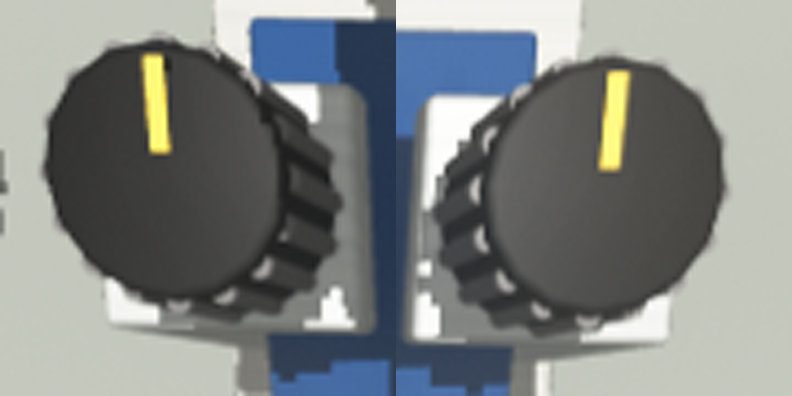

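```bash
python3 - <<'E'
from h import *
import pickle
s,i=pickle.load(open("w3.pkl","rb"))
print(at("wrist",((163.5)/4.4-.5+115,167.5/4.4-.5+30),.134,s),at("wrist",((209.5)/4.4-.5+350,187.5/4.4-.5+30),.134,s))
E
```

```text
[0.55428505 0.00342235 0.134     ] [0.55990903 0.17857788 0.134     ]
```

Call:
{"api": "send_rows", "payload": {"commands": [[-1,0.9,-0.6,0,0,0,-1],[-1,0.9,-0.5,0,0,0,-1],[-0.9,0.8,-0.5,0,0,-0.1,-1],[-0.3,0.2,-0.6,0,0,0,-1],[0,0,-0.8,0,0,0,-1],[0,0,-0.5,0,0,0,-1],[0,0,0,0,0,0,-1]]}}

```text
time: 6.35
ee_pos: [0.5567, 0.1776, 0.1234]
eef_rot: [0.011, 1.0, -0.001, 0.002]
ft_force: [-0.5, 1.4, 0.3]
width: 0.0867
```

Call:
{"api": "send_rows", "payload": {"commands": [[0.12,0,-0.5,0,0,0,-1],[0,0,-0.1,0,0,0,0],[0,0,0,0,0,0,1],[0,0,0,0,0,0,1],[0,0,0,0,0,0,1],[0,0,0,0,0,0,1]], "grip_force": 45}}

```text
time: 6.85
ee_pos: [0.5595, 0.1774, 0.1093]
eef_rot: [0.011, 1.0, 0.0, 0.004]
ft_force: [0.0, -0.6, 0.4]
width: 0.0615
```

```bash
cat > st.py <<'E'
from h import *
from scipy.spatial.transform import Rotation as R
s=r.read_state()
M=R.from_quat(s["eef_rot"]).as_matrix()
print("t",s["time"],"p",s["ee_pos"].round(4),"yaw",round(((np.degrees(np.arctan2(M[1,0],M[0,0]))-180+180)%360-180),2),"tilt",M[:2,2].round(4),"F",s["ft_force"].round(2),"T",s["torque"].round(3),"w",round(s["width"],4),"q7",s["joint_positions"][6].round(2),"v",np.abs(s["joint_vel"]).max().round(2))
E
python3 st.py
```

```text
t 6.85 p [0.5595 0.1774 0.1093] yaw -1.29 tilt [0.0072 0.0006] F [ 0.02 -0.59  0.43] T [ 0.051  0.015 -0.005] w 0.0615 q7 1.27 v 0.01
```

Call:
{"api": "send_rows", "payload": {"commands": [[0,0,-0.14,0,-0.06,0,1],[0,0,-0.04,0,0,0,1],[0,0,0,0,0,0,1],[0,0,0,0,0,0,1],[0,0,0,0,0,0,1]]}}

```text
time: 7.27
ee_pos: [0.5605, 0.1784, 0.1054]
eef_rot: [0.011, 1.0, 0.001, 0.008]
ft_force: [0.1, -1.2, -0.1]
width: 0.039
```

```bash
python3 st.py
```

```text
t 7.2667 p [0.5605 0.1784 0.1054] yaw -1.28 tilt [0.0161 0.0027] F [ 0.14 -1.24 -0.09] T [-0.392  0.024 -0.061] w 0.039 q7 1.27 v 0.0
```

Call:
{"api": "send_rows", "payload": {"commands": [[0,0,0,0,0,-1,1],[0,0,0,0,0,-1,1],[0,0,0,0,0,-1,1]]}}

```text
time: 7.52
ee_pos: [0.5605, 0.1783, 0.1054]
eef_rot: [0.144, 0.99, 0.0, 0.008]
ft_force: [-0.2, 0.6, 0.5]
width: 0.039
```

```bash
python3 st.py
```

```text
t 7.5167 p [0.5605 0.1783 0.1054] yaw -16.58 tilt [ 0.0162 -0.002 ] F [-0.24  0.57  0.51] T [0.073 0.02  0.277] w 0.039 q7 1.01 v 1.05
```

Call:
{"api": "send_rows", "payload": {"commands": [[0,0,0,0,0,-1,1],[0,0,0,0,0,-1,1],[0,0,0,0,0,-1,1],[0,0,0,0,0,-1,1],[0,0,0,0,0,-1,1]]}}

```text
time: 7.93
ee_pos: [0.5605, 0.1783, 0.1053]
eef_rot: [0.364, 0.931, -0.002, 0.008]
ft_force: [1.1, 0.9, -1.5]
width: 0.0391
```

```bash
python3 st.py
```

```text
t 7.9333 p [0.5605 0.1783 0.1053] yaw -42.71 tilt [ 0.0133 -0.0102] F [ 1.06  0.94 -1.51] T [ 0.081 -0.004  0.192] w 0.0391 q7 0.58 v 1.03
```

Call:
{"api": "send_rows", "payload": {"commands": [[0,0,0,0,0,0,-0.6],[0,0,0,0,0,0,-0.6],[0,0,0.8,0.1,0.05,1,-0.6],[0,-0.2,0.8,0,0,1,-0.6],[0,-1,0.1,0,0,1,-0.6],[0,-1,0,0,0,1,-0.6],[0,-1,0,0,0,1,-0.6],[0,-1,0,0,0,1,-0.6],[0,-1,0,0,0,1,-0.6],[-0.2,-0.4,0,0,0,1,-0.6]]}}

```text
time: 8.77
ee_pos: [0.5529, 0.0071, 0.1586]
eef_rot: [-0.007, 1.0, 0.001, 0.005]
ft_force: [-0.1, -0.3, 0.4]
width: 0.0695
```

```bash
python3 st.py
```

```text
t 8.7667 p [0.5529 0.0071 0.1586] yaw 0.83 tilt [0.0103 0.002 ] F [-0.06 -0.33  0.38] T [ 0.012  0.047 -0.012] w 0.0695 q7 1.59 v 1.29
```

Call:
{"api": "send_rows", "payload": {"commands": [[0,0,-0.7,0,0,0,-0.6],[0,0,-0.7,0,0,-0.1,-0.3],[0.03,-0.05,-0.3,0,0.1,0,0.2],[0,0,-0.05,0,0,0,1],[0,0,0,0,0,0,1],[0,0,0,0,0,0,1]]}}

```text
time: 9.27
ee_pos: [0.5536, -0.0001, 0.1067]
eef_rot: [-0.009, 1.0, 0.002, 0.002]
ft_force: [1.4, 13.2, -4.8]
width: 0.0444
```

```bash
python3 st.py
```

```text
t 9.2667 p [ 5.536e-01 -1.000e-04  1.067e-01] yaw 0.99 tilt [0.003  0.0037] F [ 1.44 13.17 -4.78] T [ 2.72  -0.088  0.044] w 0.0444 q7 1.64 v 0.03
```

Call:
{"api": "send_rows", "payload": {"commands": [[0,0.08,0,0,0,0,1],[0,0,0,0,0,0,1],[0,0,0,0,0,0,1]]}}

```text
time: 9.52
ee_pos: [0.5536, 0.0024, 0.107]
eef_rot: [-0.01, 1.0, 0.001, 0.001]
ft_force: [1.9, -1.0, -9.2]
width: 0.0394
```

```bash
python3 st.py
```

```text
t 9.5167 p [0.5536 0.0024 0.107 ] yaw 1.18 tilt [0.0023 0.0015] F [ 1.87 -0.98 -9.18] T [-0.137 -0.465 -0.157] w 0.0394 q7 1.63 v 0.01
```

Call:
{"api": "send_rows", "payload": {"commands": [[0,0,0,0,0,-1,1],[0,0,0,0,0,-1,1],[0,0,0,0,0,-1,1],[0,0,0,0,0,-1,1]]}}

```text
time: 9.85
ee_pos: [0.5537, 0.003, 0.107]
eef_rot: [0.167, 0.986, 0.0, 0.001]
ft_force: [2.2, -2.1, -9.0]
width: 0.0392
```

```bash
python3 st.py
```

```text
t 9.85 p [0.5537 0.003  0.107 ] yaw -19.2 tilt [ 0.0027 -0.0001] F [ 2.18 -2.08 -9.03] T [-0.215 -0.515  0.276] w 0.0392 q7 1.29 v 1.04
```

Call:
{"api": "send_rows", "payload": {"commands": [[0,0,0,0,0,-1,1],[0,0,0,0,0,-1,1],[0,0,0,0,0,-1,1],[0,0,0,0,0,-1,1]]}}

```text
time: 10.18
ee_pos: [0.554, 0.0035, 0.107]
eef_rot: [0.342, 0.94, -0.001, 0.002]
ft_force: [2.1, -1.7, -10.2]
width: 0.0392
```

```bash
python3 st.py
```

```text
t 10.1833 p [0.554  0.0035 0.107 ] yaw -39.99 tilt [ 0.0031 -0.0023] F [  2.06  -1.69 -10.2 ] T [-0.288 -0.677  0.243] w 0.0392 q7 0.94 v 1.04
```

Call:
{"api": "send_rows", "payload": {"commands": [[0,0,0,0,0,-1,1],[0,0,0,0,0,-1,1]]}}

```text
time: 10.35
ee_pos: [0.5542, 0.0037, 0.107]
eef_rot: [0.426, 0.905, -0.001, 0.002]
ft_force: [2.6, -2.3, -9.0]
width: 0.0392
```

```bash
python3 st.py
```

```text
t 10.35 p [0.5542 0.0037 0.107 ] yaw -50.39 tilt [ 0.0032 -0.0034] F [ 2.59 -2.25 -8.97] T [-0.378 -0.7    0.231] w 0.0392 q7 0.77 v 1.03
```

Call:
{"api": "send_rows", "payload": {"commands": [[0,0,0,0,0,-1,1],[0,0,0,0,0,-1,1]]}}

```text
time: 10.52
ee_pos: [0.5545, 0.0039, 0.107]
eef_rot: [0.506, 0.863, -0.001, 0.003]
ft_force: [3.2, -2.1, -8.8]
width: 0.0389
```

```bash
python3 st.py
```

```text
t 10.5167 p [0.5545 0.0039 0.107 ] yaw -60.78 tilt [ 0.0032 -0.0048] F [ 3.16 -2.11 -8.81] T [-0.353 -0.74   0.27 ] w 0.0389 q7 0.6 v 1.03
```

Call:
{"api": "send_rows", "payload": {"commands": [[0,0,0,0,0,-1,1],[0,0,0,0,0,-1,1]]}}

```text
time: 10.68
ee_pos: [0.5548, 0.0039, 0.107]
eef_rot: [0.582, 0.813, -0.002, 0.003]
ft_force: [3.0, -1.7, -9.9]
width: 0.0392
```

```bash
python3 st.py
```

```text
t 10.6833 p [0.5548 0.0039 0.107 ] yaw -71.18 tilt [ 0.003  -0.0061] F [ 2.98 -1.71 -9.89] T [-0.381 -0.8    0.283] w 0.0392 q7 0.43 v 1.02
```

Call:
{"api": "send_rows", "payload": {"commands": [[0,0,0,0,0,0,-0.6],[0,0,0,0,0,0,-0.6],[0,0,0.8,0.05,0.05,1,-0.6],[0,0.2,0.8,0,0,1,-0.6],[0,1,0,0,0,1,-0.6],[0,1,0,0,0,1,-0.6],[0,1,0,0,0,1,-0.6],[0,1,0,0,0,1,-0.6],[0,1,0,0,0,1,-0.6],[0.2,0.4,0,0,0,1,-0.6]]}}

```text
time: 11.52
ee_pos: [0.5625, 0.1787, 0.1666]
eef_rot: [0.245, 0.97, 0.005, 0.003]
ft_force: [-0.4, 1.2, -0.3]
width: 0.0698
```

Call:
{"api": "send_rows", "payload": {"commands": [[0,0,0,0,0,1,-0.6],[0,0,-0.2,0,0,1,-0.6]]}}

```text
time: 11.68
ee_pos: [0.5634, 0.1855, 0.1632]
eef_rot: [0.148, 0.989, 0.008, 0.004]
ft_force: [0.5, -0.7, -0.2]
width: 0.0698
```

```bash
python3 st.py
```

```text
t 11.6833 p [0.5634 0.1855 0.1632] yaw -16.99 tilt [0.0106 0.0139] F [ 0.47 -0.74 -0.17] T [-0.057 -0.021  0.005] w 0.0698 q7 1.01 v 1.13
```

Call:
{"api": "send_rows", "payload": {"commands": [[-0.1,-0.24,-0.6,-0.08,0.06,1,-0.5],[0,0,-0.7,-0.08,0.06,1,-0.3],[0,0,-0.5,0,0,1,-0.1],[0,0,-0.1,0,0,0,0]]}}

```text
time: 12.02
ee_pos: [0.562, 0.1822, 0.1085]
eef_rot: [-0.001, 1.0, 0.003, 0.002]
ft_force: [-0.1, -0.1, -0.3]
width: 0.0529
```

```bash
python3 st.py
```

```text
t 12.0167 p [0.562  0.1822 0.1085] yaw 0.06 tilt [0.0033 0.007 ] F [-0.13 -0.12 -0.25] T [0.01  0.016 0.001] w 0.0529 q7 1.31 v 0.07
```

Call:
{"api": "send_rows", "payload": {"commands": [[-0.04,-0.12,-0.05,-0.08,0,0,0.2],[0,0,0,0,0,0,1],[0,0,0,0,0,0,1],[0,0,0,0,0,0,1]]}}

```text
time: 12.35
ee_pos: [0.5608, 0.1784, 0.1078]
eef_rot: [0.001, 1.0, -0.0, 0.002]
ft_force: [3.7, 1.3, -11.7]
width: 0.0394
```

```bash
python3 st.py
```

```text
t 12.35 p [0.5608 0.1784 0.1078] yaw -0.16 tilt [ 0.0034 -0.0005] F [  3.73   1.32 -11.66] T [ 0.289 -0.704  0.151] w 0.0394 q7 1.31 v 0.01
```

Call:
{"api": "send_rows", "payload": {"commands": [[0,0,0,0,0,-1,1],[0,0,0,0,0,-1,1],[0,0,0,0,0,-1,1]]}}

```text
time: 12.6
ee_pos: [0.5608, 0.1783, 0.1078]
eef_rot: [0.136, 0.991, -0.001, 0.002]
ft_force: [2.3, -0.5, -10.1]
width: 0.0389
```

```bash
python3 st.py
```

```text
t 12.6 p [0.5608 0.1783 0.1078] yaw -15.64 tilt [ 0.0037 -0.0017] F [  2.34  -0.47 -10.14] T [ 0.062 -0.601  0.237] w 0.0389 q7 1.05 v 1.04
```

Call:
{"api": "send_rows", "payload": {"commands": [[0,0,0,0,0,-1,1],[0,0,0,0,0,-1,1],[0,0,0,0,0,-1,1]]}}

```text
time: 12.85
ee_pos: [0.5608, 0.1783, 0.1079]
eef_rot: [0.271, 0.962, -0.001, 0.002]
ft_force: [2.9, 0.1, -9.4]
width: 0.039
```

```bash
python3 st.py
```

```text
t 12.85 p [0.5608 0.1783 0.1079] yaw -31.5 tilt [ 0.0036 -0.0033] F [ 2.88  0.14 -9.39] T [ 0.08  -0.604  0.289] w 0.039 q7 0.79 v 1.04
```

Call:
{"api": "send_rows", "payload": {"commands": [[0,0,0,0,0,-1,1],[0,0,0,0,0,-1,1],[0,0,0,0,0,-1,1]]}}

```text
time: 13.1
ee_pos: [0.5608, 0.1781, 0.1078]
eef_rot: [0.402, 0.916, -0.002, 0.002]
ft_force: [2.1, 0.3, -10.5]
width: 0.0392
```

```bash
python3 st.py
```

```text
t 13.1 p [0.5608 0.1781 0.1078] yaw -47.36 tilt [ 0.003 -0.005] F [  2.1    0.28 -10.46] T [-0.019 -0.722  0.234] w 0.0392 q7 0.53 v 1.03
```

Call:
{"api": "send_rows", "payload": {"commands": [[0,0,0,0,0,-1,1],[0,0,0,0,0,-1,1]]}}

```text
time: 13.27
ee_pos: [0.5607, 0.1781, 0.1078]
eef_rot: [0.484, 0.875, -0.002, 0.003]
ft_force: [1.7, -0.7, -10.3]
width: 0.0388
```

```bash
python3 st.py
```

```text
t 13.2667 p [0.5607 0.1781 0.1078] yaw -57.93 tilt [ 0.0025 -0.0059] F [  1.67  -0.74 -10.25] T [-0.042 -0.709  0.271] w 0.0388 q7 0.36 v 1.03
```

Call:
{"api": "send_rows", "payload": {"commands": [[0,0,0,0,0,-1,1],[0,0,0,0,0,-1,1]]}}

```text
time: 13.43
ee_pos: [0.5607, 0.178, 0.1078]
eef_rot: [0.563, 0.827, -0.002, 0.003]
ft_force: [3.1, -0.0, -10.5]
width: 0.0392
```

```bash
python3 st.py
```

```text
t 13.4333 p [0.5607 0.178  0.1078] yaw -68.5 tilt [ 0.0018 -0.0068] F [  3.07  -0.03 -10.48] T [-0.04  -0.687  0.2  ] w 0.0392 q7 0.19 v 1.02
```

Call:
{"api": "send_rows", "payload": {"commands": [[0,0,0,0,0,0,-0.6],[0,0,0,0,0,0,-0.6],[0,0,0.8,0.05,0,1,-0.6],[0,-0.2,0.8,0,0,1,-0.6],[0,-1,0,0,0,1,-0.6],[0,-1,0,0,0,1,-0.6],[0,-1,0,0,0,1,-0.6],[0,-1,0,0,0,1,-0.6],[0,-1,0,0,0,1,-0.6],[-0.2,-0.4,0,0,0,1,-0.6]]}}

```text
time: 14.27
ee_pos: [0.558, 0.0119, 0.1683]
eef_rot: [0.217, 0.976, 0.006, 0.006]
ft_force: [0.6, -0.7, 0.8]
width: 0.0695
```

Call:
{"api": "send_rows", "payload": {"commands": [[0,0,0,0,0,1,-0.6],[0,0,-0.2,0,0,1,-0.6]]}}

```text
time: 14.43
ee_pos: [0.5589, 0.0067, 0.166]
eef_rot: [0.127, 0.992, 0.008, 0.008]
ft_force: [0.2, -0.3, -0.0]
width: 0.0697
```

```bash
python3 st.py
```

```text
t 14.4333 p [0.5589 0.0067 0.166 ] yaw -14.59 tilt [0.0187 0.014 ] F [ 0.15 -0.3  -0.03] T [0.028 0.039 0.012] w 0.0697 q7 1.36 v 1.17
```

Call:
{"api": "send_rows", "payload": {"commands": [[-0.14,-0.08,-0.7,-0.08,0.1,1,-0.5],[0,0,-0.8,-0.08,0.1,1,-0.3],[0,0,-0.4,0,0,1,-0.1],[0,0,-0.1,0,0,0,0]]}}

```text
time: 14.77
ee_pos: [0.5579, 0.0029, 0.1098]
eef_rot: [-0.017, 1.0, 0.003, 0.005]
ft_force: [-0.2, 0.1, 0.2]
width: 0.0531
```

```bash
python3 st.py
```

```text
t 14.7667 p [0.5579 0.0029 0.1098] yaw 1.9 tilt [0.009  0.0067] F [-0.23  0.09  0.22] T [-0.011  0.068 -0.013] w 0.0531 q7 1.67 v 0.07
```

Call:
{"api": "send_rows", "payload": {"commands": [[-0.11,0.02,-0.11,-0.08,0.1,0,0.2],[0,0,0,0,0,0,1],[0,0,0,0,0,0,1],[0,0,0,0,0,0,1]]}}

```text
time: 15.1
ee_pos: [0.5544, 0.0025, 0.1071]
eef_rot: [-0.014, 1.0, -0.001, -0.0]
ft_force: [2.9, -1.1, -11.9]
width: 0.0388
```

```bash
python3 st.py
```

```text
t 15.1 p [0.5544 0.0025 0.1071] yaw 1.58 tilt [ 0.     -0.0023] F [  2.93  -1.1  -11.94] T [ 0.127 -0.795  0.157] w 0.0388 q7 1.65 v 0.02
```

Call:
{"api": "send_rows", "payload": {"commands": [[0,0,0,0,0,-1,1],[0,0,0,0,0,-1,1],[0,0,0,0,0,-1,1]]}}

```text
time: 15.35
ee_pos: [0.5545, 0.0027, 0.1071]
eef_rot: [0.121, 0.993, -0.001, 0.0]
ft_force: [2.7, -1.3, -11.7]
width: 0.0392
```

```bash
python3 st.py
```

```text
t 15.35 p [0.5545 0.0027 0.1071] yaw -13.91 tilt [ 0.0001 -0.0027] F [  2.69  -1.28 -11.68] T [ 0.007 -0.79   0.216] w 0.0392 q7 1.4 v 1.05
```

Call:
{"api": "send_rows", "payload": {"commands": [[0,0,0,0,0,-1,1],[0,0,0,0,0,-1,1]]}}

```text
time: 15.52
ee_pos: [0.5545, 0.0029, 0.1071]
eef_rot: [0.212, 0.977, -0.002, 0.0]
ft_force: [3.0, -2.1, -11.5]
width: 0.0391
```

```bash
python3 st.py
```

```text
t 15.5167 p [0.5545 0.0029 0.1071] yaw -24.49 tilt [ 0.0001 -0.0031] F [  2.96  -2.15 -11.52] T [-0.066 -0.79   0.279] w 0.0391 q7 1.22 v 1.04
```

Call:
{"api": "send_rows", "payload": {"commands": [[0,0,0,0,0,-1,1],[0,0,0,0,0,-1,1]]}}

```text
time: 15.68
ee_pos: [0.5546, 0.003, 0.1072]
eef_rot: [0.301, 0.954, -0.002, 0.001]
ft_force: [3.1, -1.8, -11.6]
width: 0.039
```

```bash
python3 st.py
```

```text
t 15.6833 p [0.5546 0.003  0.1072] yaw -35.07 tilt [ 0.0002 -0.0037] F [  3.05  -1.81 -11.6 ] T [-0.136 -0.918  0.247] w 0.039 q7 1.05 v 1.04
```

Call:
{"api": "send_rows", "payload": {"commands": [[0,0,0,0,0,-1,1],[0,0,0,0,0,-1,1]]}}

```text
time: 15.85
ee_pos: [0.5547, 0.0031, 0.1071]
eef_rot: [0.388, 0.922, -0.002, 0.001]
ft_force: [3.3, -2.0, -12.4]
width: 0.039
```

```bash
python3 st.py
```

```text
t 15.85 p [0.5547 0.0031 0.1071] yaw -45.65 tilt [ 0.0002 -0.0043] F [  3.3   -1.99 -12.36] T [-0.21  -0.915  0.22 ] w 0.039 q7 0.87 v 1.04
```

Call:
{"api": "send_rows", "payload": {"commands": [[0,0,0,0,0,-1,1],[0,0,0,0,0,-1,1]]}}

```text
time: 16.02
ee_pos: [0.5549, 0.0031, 0.1071]
eef_rot: [0.471, 0.882, -0.002, 0.001]
ft_force: [3.0, -2.7, -12.8]
width: 0.039
```

```bash
python3 st.py
```

```text
t 16.0167 p [0.5549 0.0031 0.1071] yaw -56.22 tilt [ 0.0002 -0.005 ] F [  3.02  -2.66 -12.78] T [-0.253 -0.942  0.268] w 0.039 q7 0.7 v 1.03
```

Call:
{"api": "send_rows", "payload": {"commands": [[0,0,0,0,0,-1,1],[0,0,0,0,0,-1,1]]}}

```text
time: 16.18
ee_pos: [0.555, 0.0031, 0.1071]
eef_rot: [0.55, 0.835, -0.002, 0.002]
ft_force: [3.4, -1.8, -12.7]
width: 0.0392
```

```bash
python3 st.py
```

```text
t 16.1833 p [0.555  0.0031 0.1071] yaw -66.79 tilt [ 0.0001 -0.0057] F [  3.44  -1.83 -12.67] T [-0.307 -0.909  0.246] w 0.0392 q7 0.53 v 1.03
```

Call:
{"api": "send_rows", "payload": {"commands": [[0,0,0,0,0,0,-0.6],[0,0,0,0,0,0,-0.6],[0,0,0.8,0.05,0,1,-0.6],[0,0.2,0.8,0,0,1,-0.6],[0,1,0,0,0,1,-0.6],[0,1,0,0,0,1,-0.6],[0,1,0,0,0,1,-0.6],[0,1,0,0,0,1,-0.6],[0,0.9,0,0,0,1,-0.6],[0.1,0.25,0,0,0,1,-0.6]]}}

```text
time: 17.02
ee_pos: [0.561, 0.1708, 0.1688]
eef_rot: [0.211, 0.977, 0.007, 0.005]
ft_force: [-0.3, -0.0, 0.1]
width: 0.0692
```

Call:
{"api": "send_rows", "payload": {"commands": [[0,0,0,-0.1,0,1,-0.6],[0,0,-0.2,-0.1,0,1,-0.6]]}}

```text
time: 17.18
ee_pos: [0.5621, 0.1759, 0.166]
eef_rot: [0.115, 0.993, 0.001, 0.008]
ft_force: [0.6, 0.1, 0.5]
width: 0.0697
```

```bash
python3 st.py
```

```text
t 17.1833 p [0.5621 0.1759 0.166 ] yaw -13.18 tilt [ 0.0163 -0.0001] F [0.6  0.13 0.47] T [-0.005  0.042  0.028] w 0.0697 q7 1.09 v 1.03
```

Call:
{"api": "send_rows", "payload": {"commands": [[-0.1,0.08,-0.7,0,0.1,1,-0.5],[0,0,-0.8,0,0.1,1,-0.3],[0,0,-0.4,0,0,1,-0.1],[0,0,-0.1,0,0,0,0]]}}

```text
time: 17.52
ee_pos: [0.5613, 0.1829, 0.1092]
eef_rot: [-0.033, 0.999, 0.004, 0.002]
ft_force: [-0.4, -0.1, 0.5]
width: 0.0524
```

```bash
python3 st.py
```

```text
t 17.5167 p [0.5613 0.1829 0.1092] yaw 3.73 tilt [0.0045 0.0086] F [-0.39 -0.15  0.53] T [ 0.054  0.025 -0.005] w 0.0524 q7 1.4 v 0.06
```

Call:
{"api": "send_rows", "payload": {"commands": [[-0.02,-0.15,-0.1,-0.09,0.05,0,0.2],[0,0,0,0,0,0,1],[0,0,0,0,0,0,1],[0,0,0,0,0,0,1]]}}

```text
time: 17.85
ee_pos: [0.5609, 0.1784, 0.1072]
eef_rot: [-0.03, 1.0, 0.0, 0.0]
ft_force: [2.5, 0.0, -11.7]
width: 0.0394
```

```bash
python3 st.py
```

```text
t 17.85 p [0.5609 0.1784 0.1072] yaw 3.47 tilt [0.0005 0.0006] F [ 2.550e+00  1.000e-02 -1.172e+01] T [ 0.205 -0.701  0.176] w 0.0394 q7 1.39 v 0.01
```

Call:
{"api": "send_rows", "payload": {"commands": [[0,0,0,0,0,-1,1],[0,0,0,0,0,-1,1],[0,0,0,0,0,-1,1]]}}

```text
time: 18.1
ee_pos: [0.5609, 0.1783, 0.1072]
eef_rot: [0.105, 0.995, -0.0, 0.001]
ft_force: [2.8, 0.2, -11.5]
width: 0.0389
```

```bash
python3 st.py
```

```text
t 18.1 p [0.5609 0.1783 0.1072] yaw -12.01 tilt [ 0.0011 -0.0002] F [  2.79   0.18 -11.48] T [ 0.159 -0.523  0.285] w 0.0389 q7 1.14 v 1.04
```

Call:
{"api": "send_rows", "payload": {"commands": [[0,0,0,0,0,-1,1],[0,0,0,0,0,-1,1]]}}

```text
time: 18.27
ee_pos: [0.5608, 0.1782, 0.1071]
eef_rot: [0.196, 0.981, -0.0, 0.001]
ft_force: [2.3, -0.2, -10.3]
width: 0.0394
```

```bash
python3 st.py
```

```text
t 18.2667 p [0.5608 0.1782 0.1071] yaw -22.58 tilt [ 0.0014 -0.0009] F [  2.28  -0.21 -10.33] T [ 0.127 -0.54   0.265] w 0.0394 q7 0.97 v 1.03
```

Call:
{"api": "send_rows", "payload": {"commands": [[0,0,0,0,0,-1,1],[0,0,0,0,0,-1,1]]}}

```text
time: 18.43
ee_pos: [0.5608, 0.1781, 0.1072]
eef_rot: [0.285, 0.958, -0.001, 0.001]
ft_force: [2.1, -0.1, -10.0]
width: 0.039
```

```bash
python3 st.py
```

```text
t 18.4333 p [0.5608 0.1781 0.1072] yaw -33.16 tilt [ 0.0016 -0.0018] F [ 2.05 -0.08 -9.99] T [ 0.029 -0.63   0.32 ] w 0.039 q7 0.79 v 1.03
```

Call:
{"api": "send_rows", "payload": {"commands": [[0,0,0,0,0,-1,1]]}}

```text
time: 18.52
ee_pos: [0.5608, 0.1781, 0.1072]
eef_rot: [0.329, 0.944, -0.001, 0.001]
ft_force: [2.7, -0.2, -10.1]
width: 0.0392
```

```bash
python3 st.py
```

```text
t 18.5167 p [0.5608 0.1781 0.1072] yaw -38.44 tilt [ 0.0017 -0.0023] F [  2.71  -0.25 -10.11] T [ 0.073 -0.606  0.382] w 0.0392 q7 0.71 v 1.03
```

Call:
{"api": "send_rows", "payload": {"commands": [[0,0,0,0,0,-1,1]]}}

```text
time: 18.6
ee_pos: [0.5608, 0.178, 0.1072]
eef_rot: [0.372, 0.928, -0.001, 0.001]
ft_force: [2.8, 0.7, -10.8]
width: 0.0389
```

```bash
python3 st.py
```

```text
t 18.6 p [0.5608 0.178  0.1072] yaw -43.73 tilt [ 0.0017 -0.0028] F [  2.8    0.67 -10.76] T [ 0.013 -0.604  0.331] w 0.0389 q7 0.62 v 1.03
```

Call:
{"api": "send_rows", "payload": {"commands": [[0,0,0,0,0,0,-0.6],[0,0,0,0,0,0,-0.6],[0,0,0.8,0.05,0,1,-0.6],[0,-0.2,0.8,0,0,1,-0.6],[0,-1,0,0,0,1,-0.6],[0,-1,0,0,0,1,-0.6],[0,-1,0,0,0,1,-0.6],[0,-1,0,0,0,1,-0.6],[0,-1,0,0,0,1,-0.6],[-0.2,-0.4,0,0,0,1,-0.6]]}}

```text
time: 19.43
ee_pos: [0.5581, 0.0103, 0.1675]
eef_rot: [0.004, 1.0, 0.006, 0.006]
ft_force: [-0.2, -1.5, -0.6]
width: 0.07
```

Call:
{"api": "send_rows", "payload": {"commands": [[-0.1,0,0,0,0,0.7,-0.6],[0,0,-0.2,0,0,0,-0.6]]}}

```text
time: 19.6
ee_pos: [0.556, 0.0048, 0.1649]
eef_rot: [-0.03, 0.999, 0.007, 0.009]
ft_force: [-0.0, 0.1, -0.0]
width: 0.0695
```

```bash
python3 st.py
```

```text
t 19.6 p [0.556  0.0048 0.1649] yaw 3.42 tilt [0.0174 0.0136] F [-0.02  0.07 -0.03] T [0.043 0.042 0.054] w 0.0695 q7 1.67 v 0.16
```

Call:
{"api": "send_rows", "payload": {"commands": [[-0.06,-0.05,-0.7,-0.08,0.1,0,-0.5],[0,0,-0.8,-0.08,0.1,0,-0.3],[0,0,-0.35,0,0,0,-0.1],[0,0,-0.05,0,0,0,0]]}}

```text
time: 19.93
ee_pos: [0.5565, 0.004, 0.1086]
eef_rot: [-0.029, 1.0, 0.001, 0.003]
ft_force: [0.2, -0.2, -0.4]
width: 0.0529
```

```bash
python3 st.py
```

```text
t 19.9333 p [0.5565 0.004  0.1086] yaw 3.37 tilt [0.0067 0.0025] F [ 0.21 -0.16 -0.37] T [ 0.026  0.082 -0.04 ] w 0.0529 q7 1.7 v 0.03
```

Call:
{"api": "send_rows", "payload": {"commands": [[-0.06,-0.03,-0.07,-0.03,0.07,0,0.2],[0,0,0,0,0,0,1],[0,0,0,0,0,0,1],[0,0,0,0,0,0,1]]}}

```text
time: 20.27
ee_pos: [0.5545, 0.0025, 0.1065]
eef_rot: [-0.029, 1.0, -0.001, -0.0]
ft_force: [3.3, -0.4, -10.8]
width: 0.0389
```

```bash
python3 st.py
```

```text
t 20.2667 p [0.5545 0.0025 0.1065] yaw 3.34 tilt [-0.0006 -0.0023] F [  3.33  -0.4  -10.76] T [ 0.277 -0.595 -0.007] w 0.0389 q7 1.7 v 0.0
```

Call:
{"api": "send_rows", "payload": {"commands": [[0,0,0,0,0,-1,1],[0,0,0,0,0,-1,1]]}}

```text
time: 20.43
ee_pos: [0.5545, 0.0026, 0.1065]
eef_rot: [0.059, 0.998, -0.001, -0.0]
ft_force: [1.8, -1.1, -9.9]
width: 0.0391
```

```bash
python3 st.py
```

```text
t 20.4333 p [0.5545 0.0026 0.1065] yaw -6.74 tilt [-0.0005 -0.0023] F [ 1.84 -1.13 -9.94] T [ 0.011 -0.7    0.377] w 0.0391 q7 1.53 v 0.98
```

Call:
{"api": "send_rows", "payload": {"commands": [[0,0,0,0,0,-1,1]]}}

```text
time: 20.52
ee_pos: [0.5546, 0.0026, 0.1065]
eef_rot: [0.104, 0.995, -0.001, -0.0]
ft_force: [2.4, -0.9, -9.8]
width: 0.0391
```

```bash
python3 st.py
```

```text
t 20.5167 p [0.5546 0.0026 0.1065] yaw -11.95 tilt [-0.0005 -0.0023] F [ 2.4  -0.94 -9.78] T [-0.088 -0.678  0.378] w 0.0391 q7 1.45 v 1.03
```

Call:
{"api": "send_rows", "payload": {"commands": [[0,0,0,0,0,-1,1]]}}

```text
time: 20.6
ee_pos: [0.5546, 0.0027, 0.1065]
eef_rot: [0.149, 0.989, -0.001, -0.0]
ft_force: [2.8, -2.5, -10.3]
width: 0.0393
```

```bash
python3 st.py
```

```text
t 20.6 p [0.5546 0.0027 0.1065] yaw -17.16 tilt [-0.0004 -0.0024] F [  2.77  -2.48 -10.28] T [-0.075 -0.667  0.367] w 0.0393 q7 1.36 v 1.02
```

Call:
{"api": "send_rows", "payload": {"commands": [[0,0,0,0,0,-1,1]]}}

```text
time: 20.68
ee_pos: [0.5546, 0.0028, 0.1065]
eef_rot: [0.194, 0.981, -0.001, 0.0]
ft_force: [2.8, -2.1, -10.8]
width: 0.0391
```

```bash
python3 st.py
```

```text
t 20.6833 p [0.5546 0.0028 0.1065] yaw -22.38 tilt [-0.0004 -0.0026] F [  2.83  -2.11 -10.82] T [-0.071 -0.715  0.384] w 0.0391 q7 1.28 v 1.02
```

Call:
{"api": "send_rows", "payload": {"commands": [[0,0,0,0,0,0,-0.6],[0,0,0,0,0,0,-0.6],[0,0,0.8,0.05,0,1,-0.6],[0,0.2,0.8,0,0,1,-0.6],[0,1,0,0,0,1,-0.6],[0,1,0,0,0,1,-0.6],[0,1,0,0,0,1,-0.6],[0,1,0,0,0,0,-0.6],[0,1,0,-0.1,0,0,-0.6],[0,0.35,0,-0.1,0,0,-0.6]]}}

```text
time: 21.52
ee_pos: [0.5578, 0.1742, 0.1672]
eef_rot: [-0.042, 0.999, -0.004, 0.006]
ft_force: [0.3, 0.4, -1.3]
width: 0.0695
```

Call:
{"api": "send_rows", "payload": {"commands": [[0,0,0,0,0,0,-0.6],[0,0,-0.2,0,0,0,-0.6]]}}

```text
time: 21.68
ee_pos: [0.5584, 0.1786, 0.1633]
eef_rot: [-0.047, 0.999, -0.003, 0.008]
ft_force: [0.7, -0.6, 1.2]
width: 0.0692
```

```bash
python3 st.py
```

```text
t 21.6833 p [0.5584 0.1786 0.1633] yaw 5.38 tilt [ 0.0157 -0.0056] F [ 0.73 -0.56  1.16] T [ 0.008 -0.002  0.018] w 0.0692 q7 1.39 v 0.16
```

Call:
{"api": "send_rows", "payload": {"commands": [[0.06,0,-0.7,0.05,0.1,0,-0.5],[0,0,-0.7,0,0.1,0,-0.3],[0,0,-0.35,0,0,0,-0.1],[0,0,-0.05,0,0,0,0]]}}

```text
time: 22.02
ee_pos: [0.5617, 0.1732, 0.1081]
eef_rot: [-0.046, 0.999, -0.0, 0.0]
ft_force: [-0.9, -0.8, 0.8]
width: 0.0527
```

```bash
python3 st.py
```

```text
t 22.0167 p [0.5617 0.1732 0.1081] yaw 5.32 tilt [ 0.0009 -0.    ] F [-0.85 -0.84  0.75] T [ 0.017  0.008 -0.006] w 0.0527 q7 1.44 v 0.03
```

Call:
{"api": "send_rows", "payload": {"commands": [[-0.03,0.17,-0.04,0,0,0,0.1],[0,0,0,0,0,0,1],[0,0,0,0,0,0,1],[0,0,0,0,0,0,1],[0,0,0,0,0,0,1]]}}

```text
time: 22.43
ee_pos: [0.5605, 0.1783, 0.1069]
eef_rot: [-0.046, 0.999, 0.001, 0.001]
ft_force: [3.8, 2.5, -9.2]
width: 0.0391
```

```bash
python3 st.py
```

```text
t 22.4333 p [0.5605 0.1783 0.1069] yaw 5.28 tilt [0.0013 0.0014] F [ 3.8   2.47 -9.18] T [ 0.093 -0.602 -0.057] w 0.0391 q7 1.44 v 0.0
```

Call:
{"api": "send_rows", "payload": {"commands": [[0,0,0,0,0,-0.6,1],[0,0,0,0,0,-0.6,1]]}}

```text
time: 22.6
ee_pos: [0.5605, 0.1782, 0.1069]
eef_rot: [0.006, 1.0, 0.0, 0.001]
ft_force: [3.5, 2.2, -9.6]
width: 0.0391
```

```bash
python3 st.py
```

```text
t 22.6 p [0.5605 0.1782 0.1069] yaw -0.72 tilt [0.0019 0.0009] F [ 3.49  2.16 -9.63] T [ 0.014 -0.602  0.409] w 0.0391 q7 1.34 v 0.58
```

Call:
{"api": "send_rows", "payload": {"commands": [[0,0,0,0,0,-0.6,1]]}}

```text
time: 22.68
ee_pos: [0.5605, 0.1783, 0.1069]
eef_rot: [0.033, 0.999, 0.0, 0.001]
ft_force: [2.4, 1.5, -9.0]
width: 0.0392
```

```bash
python3 st.py
```

```text
t 22.6833 p [0.5605 0.1783 0.1069] yaw -3.8 tilt [0.0021 0.0004] F [ 2.44  1.45 -8.97] T [ 0.022 -0.573  0.345] w 0.0392 q7 1.28 v 0.61
```

Call:
{"api": "send_rows", "payload": {"commands": [[0,0,0,0,0,-0.6,1]]}}

```text
time: 22.77
ee_pos: [0.5605, 0.1783, 0.1069]
eef_rot: [0.06, 0.998, 0.0, 0.001]
ft_force: [3.0, 1.4, -9.3]
width: 0.0392
```

```bash
python3 st.py
```

```text
t 22.7667 p [0.5605 0.1783 0.1069] yaw -6.9 tilt [0.0023 0.    ] F [ 3.01  1.42 -9.29] T [ 0.028 -0.63   0.384] w 0.0392 q7 1.23 v 0.61
```

Call:
{"api": "send_rows", "payload": {"commands": [[0,0,0,0,0,-0.3,1]]}}

```text
time: 22.85
ee_pos: [0.5605, 0.1782, 0.1069]
eef_rot: [0.074, 0.997, -0.0, 0.001]
ft_force: [2.3, 0.9, -10.0]
width: 0.039
```

```bash
python3 st.py
```

```text
t 22.85 p [0.5605 0.1782 0.1069] yaw -8.52 tilt [ 0.0025 -0.0004] F [ 2.32  0.89 -9.97] T [ 0.005 -0.607  0.385] w 0.039 q7 1.21 v 0.28
```

Call:
{"api": "send_rows", "payload": {"commands": [[0,0,0,0,0,-0.3,1]]}}

```text
time: 22.93
ee_pos: [0.5605, 0.1782, 0.1069]
eef_rot: [0.088, 0.996, -0.0, 0.001]
ft_force: [3.1, 1.2, -8.8]
width: 0.0395
```

```bash
python3 st.py
```

```text
t 22.9333 p [0.5605 0.1782 0.1069] yaw -10.06 tilt [ 0.0027 -0.0009] F [ 3.07  1.24 -8.81] T [ 0.045 -0.627  0.398] w 0.0395 q7 1.18 v 0.32
```

Call:
{"api": "send_rows", "payload": {"commands": [[0,0,0,0,0,-0.3,1]]}}

```text
time: 23.02
ee_pos: [0.5605, 0.1782, 0.1069]
eef_rot: [0.101, 0.995, -0.0, 0.002]
ft_force: [3.3, 1.5, -9.1]
width: 0.0392
```

```bash
python3 st.py
```

```text
t 23.0167 p [0.5605 0.1782 0.1069] yaw -11.6 tilt [ 0.003  -0.0013] F [ 3.26  1.53 -9.11] T [ 0.052 -0.625  0.399] w 0.0392 q7 1.16 v 0.3
```

Call:
{"api": "send_rows", "payload": {"commands": [[0,0,0,0,0,0,-0.6],[0,0,0,0,0,0,-0.6],[0,0,0.8,0,0,0.6,-0.6],[0,-0.2,0.8,0,0,0.6,-0.6],[0,-1,0,0,0,0.6,-0.6],[0,-1,0,0,0,0.6,-0.6],[0,-1,0,0,0,0.6,-0.6],[0,-1,0,0,0,0,-0.6],[0,-1,0,0,0,0,-0.6],[-0.2,-0.4,0,0,0,0,-0.6]]}}

```text
time: 23.85
ee_pos: [0.5564, 0.0071, 0.1658]
eef_rot: [-0.043, 0.999, 0.002, 0.007]
ft_force: [0.0, -0.4, -0.4]
width: 0.0696
```

Call:
{"api": "send_rows", "payload": {"commands": [[0,0,0,0,0,0,-0.6],[0,0,-0.2,0,0,0,-0.6]]}}

```text
time: 24.02
ee_pos: [0.5567, 0.0031, 0.1623]
eef_rot: [-0.04, 0.999, 0.002, 0.009]
ft_force: [0.6, 1.8, -0.4]
width: 0.0697
```

```bash
python3 st.py
```

```text
t 24.0167 p [0.5567 0.0031 0.1623] yaw 4.61 tilt [0.0173 0.0055] F [ 0.58  1.81 -0.38] T [ 0.099 -0.029 -0.052] w 0.0697 q7 1.7 v 0.16
```

Call:
{"api": "send_rows", "payload": {"commands": [[-0.07,0,-0.7,-0.06,0.1,0,-0.5],[0,0,-0.7,0,0.1,0,-0.3],[0,0,-0.35,0,0,0,-0.1],[0,0,-0.05,0,0,0,0]]}}

```text
time: 24.35
ee_pos: [0.5557, 0.0089, 0.1067]
eef_rot: [-0.043, 0.999, 0.002, 0.001]
ft_force: [-0.9, 0.3, 1.0]
width: 0.0527
```

```bash
python3 st.py
```

```text
t 24.35 p [0.5557 0.0089 0.1067] yaw 4.96 tilt [0.0023 0.0034] F [-0.86  0.3   1.03] T [ 0.039 -0.021  0.013] w 0.0527 q7 1.73 v 0.03
```

Call:
{"api": "send_rows", "payload": {"commands": [[-0.03,-0.2,0,-0.03,0,0,0],[0,0,0,0,0,0,1],[0,0,0,0,0,0,1],[0,0,0,0,0,0,1],[0,0,0,0,0,0,1]]}}

```text
time: 24.77
ee_pos: [0.5549, 0.0025, 0.1068]
eef_rot: [-0.044, 0.999, -0.001, 0.001]
ft_force: [3.2, -1.9, -8.7]
width: 0.0394
```

```bash
python3 st.py
```

```text
t 24.7667 p [0.5549 0.0025 0.1068] yaw 5.06 tilt [ 0.0025 -0.0021] F [ 3.19 -1.85 -8.69] T [-0.184 -0.568  0.068] w 0.0394 q7 1.73 v 0.0
```

Call:
{"api": "send_rows", "payload": {"commands": [[0,0,0,0,0,-0.3,1],[0,0,0,0,0,-0.3,1]]}}

```text
time: 24.93
ee_pos: [0.555, 0.0025, 0.1068]
eef_rot: [-0.017, 1.0, -0.001, 0.001]
ft_force: [2.7, -2.6, -8.7]
width: 0.039
```

```bash
python3 st.py
```

```text
t 24.9333 p [0.555  0.0025 0.1068] yaw 1.95 tilt [ 0.0027 -0.0025] F [ 2.72 -2.55 -8.72] T [-0.269 -0.589  0.437] w 0.039 q7 1.68 v 0.31
```

Call:
{"api": "send_rows", "payload": {"commands": [[0,0,0,0,0,-0.2,1]]}}

```text
time: 25.02
ee_pos: [0.5549, 0.0025, 0.1067]
eef_rot: [-0.007, 1.0, -0.001, 0.001]
ft_force: [3.2, -2.5, -8.7]
width: 0.0391
```

```bash
python3 st.py
```

```text
t 25.0167 p [0.5549 0.0025 0.1067] yaw 0.8 tilt [ 0.0026 -0.0027] F [ 3.17 -2.54 -8.68] T [-0.341 -0.573  0.456] w 0.0391 q7 1.66 v 0.21
```

Call:
{"api": "send_rows", "payload": {"commands": [[0,0,0,0,0,-0.2,1]]}}

```text
time: 25.1
ee_pos: [0.555, 0.0025, 0.1068]
eef_rot: [0.003, 1.0, -0.001, 0.001]
ft_force: [2.3, -2.5, -9.6]
width: 0.0393
```

```bash
python3 st.py
```

```text
t 25.1 p [0.555  0.0025 0.1068] yaw -0.32 tilt [ 0.0027 -0.0029] F [ 2.28 -2.51 -9.56] T [-0.326 -0.567  0.463] w 0.0393 q7 1.64 v 0.23
```

Call:
{"api": "send_rows", "payload": {"commands": [[0,0,0,0,0,0.5,1],[0,0,0,0,0,0.5,1]]}}

```text
time: 25.27
ee_pos: [0.5549, 0.0025, 0.1067]
eef_rot: [-0.039, 0.999, -0.001, 0.001]
ft_force: [2.8, -3.0, -8.7]
width: 0.0391
```

```bash
python3 st.py
```

```text
t 25.2667 p [0.5549 0.0025 0.1067] yaw 4.48 tilt [ 0.0029 -0.0027] F [ 2.81 -3.02 -8.71] T [-0.237 -0.586 -0.114] w 0.0391 q7 1.72 v 0.46
```

Call:
{"api": "send_rows", "payload": {"commands": [[0,0,0,0,0,0.5,1]]}}

```text
time: 25.35
ee_pos: [0.555, 0.0025, 0.1068]
eef_rot: [-0.061, 0.998, -0.001, 0.001]
ft_force: [3.3, -2.1, -8.9]
width: 0.039
```

```bash
python3 st.py
```

```text
t 25.35 p [0.555  0.0025 0.1068] yaw 6.98 tilt [ 0.0031 -0.0025] F [ 3.28 -2.06 -8.94] T [-0.236 -0.551 -0.104] w 0.039 q7 1.77 v 0.5
```

Call:
{"api": "send_rows", "payload": {"commands": [[0,0,0,0,0,0.5,1]]}}

```text
time: 25.43
ee_pos: [0.5549, 0.0025, 0.1067]
eef_rot: [-0.083, 0.997, -0.001, 0.001]
ft_force: [2.8, -3.1, -9.9]
width: 0.0388
```

```bash
python3 st.py
```

```text
t 25.4333 p [0.5549 0.0025 0.1067] yaw 9.49 tilt [ 0.0031 -0.0022] F [ 2.78 -3.09 -9.92] T [-0.18  -0.602 -0.143] w 0.0388 q7 1.81 v 0.5
```

Call:
{"api": "send_rows", "payload": {"commands": [[0,0,0,0,0,0.5,1]]}}

```text
time: 25.52
ee_pos: [0.5549, 0.0024, 0.1068]
eef_rot: [-0.105, 0.995, -0.001, 0.002]
ft_force: [2.2, -1.7, -8.4]
width: 0.039
```

```bash
python3 st.py
```

```text
t 25.5167 p [0.5549 0.0024 0.1068] yaw 12.01 tilt [ 0.0032 -0.0019] F [ 2.19 -1.73 -8.38] T [-0.207 -0.548 -0.155] w 0.039 q7 1.85 v 0.5
```

Call:
{"api": "send_rows", "payload": {"commands": [[0,0,0,0,0,0.5,1]]}}

```text
time: 25.6
ee_pos: [0.5549, 0.0024, 0.1067]
eef_rot: [-0.126, 0.992, -0.001, 0.002]
ft_force: [3.2, -2.6, -8.1]
width: 0.0391
```

```bash
python3 st.py
```

```text
t 25.6 p [0.5549 0.0024 0.1067] yaw 14.53 tilt [ 0.0033 -0.0016] F [ 3.18 -2.63 -8.13] T [-0.195 -0.596 -0.152] w 0.0391 q7 1.89 v 0.5
```

Call:
{"api": "send_rows", "payload": {"commands": [[0,0,0,0,0,-0.3,1],[0,0,0,0,0,-0.3,1]]}}

```text
time: 25.77
ee_pos: [0.555, 0.0025, 0.1068]
eef_rot: [-0.099, 0.995, -0.001, 0.002]
ft_force: [2.7, -2.1, -8.8]
width: 0.0392
```

```bash
python3 st.py
```

```text
t 25.7667 p [0.555  0.0025 0.1068] yaw 11.31 tilt [ 0.0033 -0.0016] F [ 2.74 -2.05 -8.81] T [-0.228 -0.562  0.404] w 0.0392 q7 1.84 v 0.3
```

Call:
{"api": "send_rows", "payload": {"commands": [[0,0,0,0,0,-0.2,1]]}}

```text
time: 25.85
ee_pos: [0.5549, 0.0025, 0.1067]
eef_rot: [-0.088, 0.996, -0.001, 0.001]
ft_force: [3.4, -2.8, -8.0]
width: 0.0391
```

```bash
python3 st.py
```

```text
t 25.85 p [0.5549 0.0025 0.1067] yaw 10.05 tilt [ 0.0032 -0.0017] F [ 3.35 -2.85 -8.  ] T [-0.25  -0.513  0.391] w 0.0391 q7 1.82 v 0.24
```

Call:
{"api": "send_rows", "payload": {"commands": [[0,0,0,0,0,-0.2,1]]}}

```text
time: 25.93
ee_pos: [0.5549, 0.0025, 0.1067]
eef_rot: [-0.077, 0.997, -0.001, 0.001]
ft_force: [2.5, -2.5, -8.2]
width: 0.039
```

```bash
python3 st.py
```

```text
t 25.9333 p [0.5549 0.0025 0.1067] yaw 8.85 tilt [ 0.0031 -0.0019] F [ 2.5  -2.45 -8.19] T [-0.265 -0.578  0.423] w 0.039 q7 1.8 v 0.24
```

Call:
{"api": "send_rows", "payload": {"commands": [[0,0,0,0,0,-0.2,1]]}}

```text
time: 26.02
ee_pos: [0.5549, 0.0025, 0.1067]
eef_rot: [-0.067, 0.998, -0.001, 0.001]
ft_force: [1.9, -3.0, -8.8]
width: 0.0393
```

```bash
python3 st.py
```

```text
t 26.0167 p [0.5549 0.0025 0.1067] yaw 7.68 tilt [ 0.0031 -0.0021] F [ 1.89 -2.99 -8.79] T [-0.295 -0.562  0.429] w 0.0393 q7 1.78 v 0.23
```

Call:
{"api": "send_rows", "payload": {"commands": [[0,0,0,0,0,0,-0.6],[0,0,0,0,0,0,-0.6],[0,0,0.8,0,0,0,-0.6],[0,0.2,0.8,0,0,0,-0.6],[0,1,0,0,0,0,-0.6],[0,1,0,0,0,0,-0.6],[0,1,0,0,0,0,-0.6],[0,1,0,0,0,0,-0.6],[0,1,0,-0.05,0,0,-0.6],[0,0.35,0,-0.05,0,0,-0.6]]}}

```text
time: 26.85
ee_pos: [0.5562, 0.176, 0.1655]
eef_rot: [-0.06, 0.998, -0.001, 0.005]
ft_force: [-0.4, -0.0, 0.2]
width: 0.0693
```

Call:
{"api": "send_rows", "payload": {"commands": [[0,0,0,0,0,0,-0.6],[0,0,-0.2,0,0,0,-0.6]]}}

```text
time: 27.02
ee_pos: [0.5565, 0.1805, 0.1613]
eef_rot: [-0.063, 0.998, 0.001, 0.007]
ft_force: [0.3, -0.3, 0.5]
width: 0.0697
```

```bash
python3 st.py
```

```text
t 27.0167 p [0.5565 0.1805 0.1613] yaw 7.17 tilt [0.013  0.0024] F [ 0.3  -0.33  0.54] T [ 0.034 -0.004  0.038] w 0.0697 q7 1.43 v 0.16
```

Call:
{"api": "send_rows", "payload": {"commands": [[0.1,0,-0.7,0,0.08,0,-0.5],[0,0,-0.7,0,0.08,0,-0.3],[0,0,-0.3,0,0,0,-0.15],[0,0,-0.05,0,0,0,-0.1]]}}

```text
time: 27.35
ee_pos: [0.5606, 0.1754, 0.1074]
eef_rot: [-0.06, 0.998, 0.002, 0.001]
ft_force: [-0.6, -0.6, -0.2]
width: 0.053
```

```bash
python3 st.py
```

```text
t 27.35 p [0.5606 0.1754 0.1074] yaw 6.86 tilt [0.0008 0.0033] F [-0.59 -0.57 -0.25] T [ 0.071  0.013 -0.029] w 0.053 q7 1.47 v 0.03
```

Call:
{"api": "send_rows", "payload": {"commands": [[0,0.1,-0.02,0,0,0,0.1],[0,0,0,0,0,0,1],[0,0,0,0,0,0,1],[0,0,0,0,0,0,1],[0,0,0,0,0,0,1]]}}

```text
time: 27.77
ee_pos: [0.5603, 0.1783, 0.1071]
eef_rot: [-0.059, 0.998, 0.003, 0.001]
ft_force: [3.3, 1.0, -9.8]
width: 0.0392
```

```bash
python3 st.py
```

```text
t 27.7667 p [0.5603 0.1783 0.1071] yaw 6.73 tilt [0.0008 0.0053] F [ 3.28  1.04 -9.78] T [ 0.16  -0.702 -0.146] w 0.0392 q7 1.46 v 0.0
```

Call:
{"api": "send_rows", "payload": {"commands": [[0,0,0,0,0,-0.3,1]]}}

```text
time: 27.85
ee_pos: [0.5604, 0.1783, 0.1071]
eef_rot: [-0.046, 0.999, 0.003, 0.001]
ft_force: [2.5, 2.5, -9.5]
width: 0.0395
```

```bash
python3 st.py
```

```text
t 27.85 p [0.5604 0.1783 0.1071] yaw 5.24 tilt [0.0012 0.0052] F [ 2.46  2.46 -9.45] T [ 0.183 -0.605  0.395] w 0.0395 q7 1.44 v 0.34
```

Call:
{"api": "send_rows", "payload": {"commands": [[0,0,0,0,0,-0.2,1]]}}

```text
time: 27.93
ee_pos: [0.5604, 0.1783, 0.1071]
eef_rot: [-0.036, 0.999, 0.002, 0.001]
ft_force: [3.1, 0.7, -9.7]
width: 0.0389
```

```bash
python3 st.py
```

```text
t 27.9333 p [0.5604 0.1783 0.1071] yaw 4.13 tilt [0.0015 0.005 ] F [ 3.07  0.66 -9.67] T [ 0.103 -0.657  0.404] w 0.0389 q7 1.42 v 0.19
```

Call:
{"api": "send_rows", "payload": {"commands": [[0,0,0,0,0,-0.2,1]]}}

```text
time: 28.02
ee_pos: [0.5603, 0.1783, 0.1071]
eef_rot: [-0.026, 1.0, 0.002, 0.001]
ft_force: [2.6, 1.3, -9.1]
width: 0.0388
```

```bash
python3 st.py
```

```text
t 28.0167 p [0.5603 0.1783 0.1071] yaw 3.04 tilt [0.0017 0.0049] F [ 2.65  1.27 -9.06] T [ 0.154 -0.647  0.388] w 0.0388 q7 1.4 v 0.22
```

Call:
{"api": "send_rows", "payload": {"commands": [[0,0,0,0,0,-0.2,1]]}}

```text
time: 28.1
ee_pos: [0.5604, 0.1783, 0.1072]
eef_rot: [-0.017, 1.0, 0.002, 0.001]
ft_force: [2.7, 1.9, -9.2]
width: 0.0392
```

```bash
python3 st.py
```

```text
t 28.1 p [0.5604 0.1783 0.1072] yaw 1.93 tilt [0.0019 0.0047] F [ 2.68  1.86 -9.24] T [ 0.105 -0.606  0.431] w 0.0392 q7 1.38 v 0.22
```

Call:
{"api": "send_rows", "payload": {"commands": [[0,0,0,0,0,0,-1],[0,0,0,0,0,0,-1],[0,0,0,0,0,0,-1],[0,0,0.8,0,0,0,-1],[0,0,1,0,0,0,-1],[0,0,1,0,0,0,-1],[-0.5,0.3,1,0,0,0,-1],[-1,1,0.2,0,0,0,-1],[-1,1,0.2,0,0,0,-1],[-1,1,0.2,0,0,0,-1]]}}

```text
time: 28.93
ee_pos: [0.4594, 0.2672, 0.2505]
eef_rot: [-0.004, 1.0, 0.003, 0.004]
ft_force: [1.0, 1.2, -0.4]
width: 0.0861
```

Call:
{"api": "send_rows", "payload": {"commands": [[-1,1,0,0,0,0,-1],[-1,1,0,0,0,0,-1],[0,0,0,0,0,0,-1],[0,0,0,0,0,0,-1]]}}

```text
time: 29.27
ee_pos: [0.3928, 0.3344, 0.2564]
eef_rot: [-0.009, 1.0, 0.007, 0.006]
ft_force: [0.8, -0.7, 1.0]
width: 0.0871
```

```bash
python3 - <<'E'
from h import *
i=r.camera("top");s=r.read_state();print(s["time"],s["ee_pos"],s["ft_force"])
a=i[100:300,100:400]
cv2.imwrite("pics/top9.png",cv2.resize(a,None,fx=2.6,fy=2.6,interpolation=cv2.INTER_CUBIC))
i=r.camera("scene")
cv2.imwrite("pics/scene9.png",cv2.resize(i[150:340,180:480],None,fx=2.6,fy=2.6,interpolation=cv2.INTER_CUBIC))
E
```

```text
29.3167 [0.39253951 0.33489365 0.25628584] [-0.94824172  0.75217549  0.26724896]
```

View pics/top9.png

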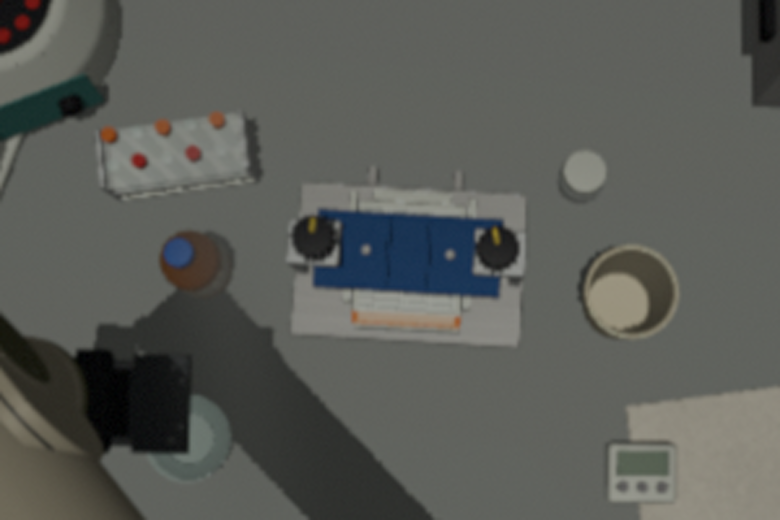

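View pics/scene9.png

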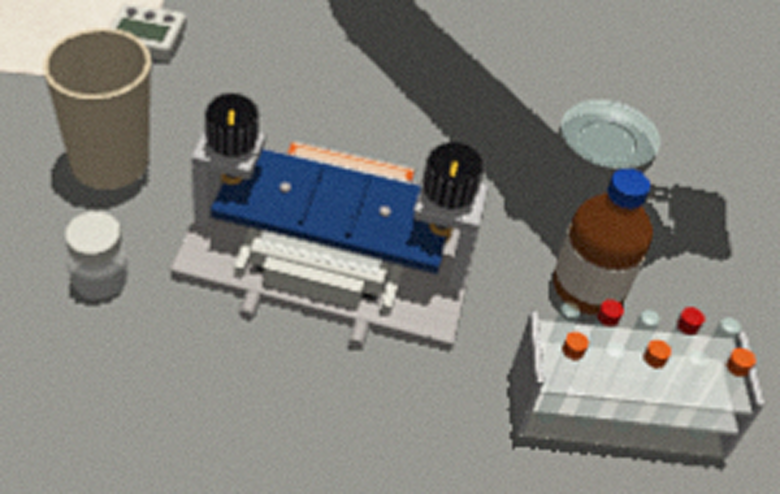

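```bash
python3 -c "
from bench import r
print(r.close_job())"
```

```text
the job is handed in; nothing more can be done
None
```

The cassette is pushed home, both knobs are clamped, and the job was handed in at about 29.4 s of the 72 s allowed.

- **Pushing:** The cassette slid with about 7 N. It then stopped dead against the back stop with at most about 23 N. In the pictures it sits parallel to the back stop. The wrist picture put its front face at about holder x = -65 to -66 mm, against -65 mm for home.
- **Clamping:** I turned the knobs alternately; they never differed by more than about 1.3 rad, under the 1.7 limit, as estimated from the wrist's turns. They ended at about 3.17 rad on the left and 2.89 rad on the right. The yellow marks in the last pictures agree.
- **Torque:** My last readings gave about 0.16 N m above free running on both sides, with noise of about ±0.02 N m.
- **Correction on the right knob:** One check showed about 0.20 N m extra on the right. I backed that knob off by about 0.26 rad and re-tightened it slowly. The clockwise and counter-clockwise readings there disagreed by a few hundredths of a N m.
- **At hand-in:** The gripper was open and well clear, and the last pictures show the other things where they stood.

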